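Stock the brass ring blanks in the bench tube

ROBOT

A 6-joint arm with a two-finger parallel gripper is mounted at the origin on the work surface. World frame = base frame: x ahead of the robot, y to its left, z up, the work surface at z = 0. Lengths are in m, angles in rad, forces in N, time in s.
With the tool pointing down it reaches from about 0.35 to 0.775 m from the base axis. Payload 5.5 kg.
Tool frame: the origin (TCP) lies at the very end of the fingers, on their centre line; the grasp point (between the pads) lies 19 mm behind it; z points along the fingers, y is the line along which they close (so a half turn about z gives the same grasp; the last joint's range is limited). The gripper opens to 85 mm and grips with 20 to 120 N. Pads are 22 mm wide; open, the fingers measure 114 mm over their backs; the gripper's body (76 mm by 85 mm) begins 54 mm behind the grasp point. The pads swing forward as they close: fully open they stand 13 mm farther back than shut.
Start: joints at [1.041, 0.313, 0.046, 1.304, 0, 1.431], TCP at [0.219, 0.532, 0.231] pointing down, gripper open.
Joint ranges: [-2.76, 2.76], [-0.86, 1.69], [-1.03, 1.26], [-2.2, 2.34], [-1.47, 1.5], [-3.14, 3.14]. Speed limits (rad/s): [2.57, 2.57, 3.14, 3.14, 3.14, 3.14].

INTERFACE

Orientations are given as a unit quaternion [w, x, y, z].
In Python, from workcell import env gives the robot as it stands. The module is installed in compiled form; this text tells all that it offers.
- The arm moves only by the tool jog_arm, never from a script. Its argument "rows" is a list of rows, each a list of 6 numbers: the shift along the world's x, y, z in units of 40 mm (1.0 is 40 mm), then the turn, a rotation vector about the world's x, y, z in units of 6 degrees (1.0 is 6 degrees). In form: [[x, y, z, wx, wy, wz], ...]. A call has 1 to 12 rows; each row is the pose to reach, as a shift and turn from the pose commanded when the call began; what a row does not reach only later rows make up. A row lasts 1/12 s, in which the tool goes at most 41.7 mm and 7.16 degrees, less where a joint would pass 70% of its speed; a pose out of reach is approached as far as the arm can. A call with a gripper value outside its range is refused whole. "jaw" is the gripper command: -1 is fully open, 1 is shut, values between are in proportion, set as the call begins (left out, the last holds). The fingers move at their own pace and stop on an object; "force" is the grip in N (left out, the last holds). Time passes only in rows, so rows that repeat a pose let the fingers close. It gives the time, the measured TCP pose, the force, the opening and the grip force at its end, in the units of the state.
- env.get_state(): the state, without advancing time (a new reading comes with each control period).
- env.read_camera(name): name is "side" or "top" or "wrist"; returns a dict with "pixels" (480x640x3 uint8, red, green, blue), "mtx" (3x3 intrinsics, pixels), "cam_to_world" (4x4, takes a point from camera to world coordinates). Camera axes: x right, y up, looking along -z (the intrinsics and any distortion apply to the point x, -y, -z); pixel columns grow to the right and rows downward; lengths in m; the calibration is good to about 2 mm. A picture is of the moment at which its call begins. There is no depth.
- env.hand_in(): hands the job in; it is judged then, once.
The state is a dict: "clock": time; "joint_pos": joint angles; "qvel": joint speeds; "tau": joint torques, N m; "tcp_pos": TCP position; "orientation": TCP orientation; "wrist_force": force on the tool from outside, world axes, zero at the start; "ft_torque": the same for the moment, N m; "finger_gap": finger opening in m; "grip_force": force on a finger pad.
Only numpy, scipy, OpenCV 4.12 (cv2) and the standard library are available. Lean on these libraries where they do the work, as an engineer would, in place of code of your own. Each camera call takes 0.05 s, during which the arm holds its last target. There are 200 camera calls.

TASK

Put the two brass ring blanks away in the white stock tube: drop them in through its flared mouth one after the other, so that both lie flat at the bottom as one column. Leave the steel ring where it lies.

Things in the scene. Friction and masses are not known exactly. Their poses are not given: they have to be found in the camera images.
- brass_ring_1: yellow brass ring blank lying flat on the bench, loose: 44 mm outer diameter, 28 mm hole, 14 mm thick, about 105 g. Origin on its axis at its underside; z along the axis, up. Grip it across the outside; there is 25 mm of room around it. The two brass rings are alike and go in in either order.
- brass_ring_2: the other brass ring blank, the same in size, mass and axes as brass_ring_1.
- steel_ring: grey steel ring of the same size and axes as the brass rings, also lying flat on the bench: a bystander, to be left alone.
- stock_tube: slippery white upright tube with a flared mouth, screwed to the bench on a round dark foot (110 mm across, 12 high). Origin on its axis at the bench top; z up. Heights over the origin: rim 64 mm (82 across outside, 75 inside); the flare narrows to a 60 mm bore at 52; flat floor at 16. Fingers do not fit beside a ring in the bore: let it go level, its underside about at the rim; it falls home.
Things that resemble listed ones, but are neither listed nor needed, are in the scene too. What is shaped like the brass_ring_2 but black, orange or red is not meant.

How it is judged:
At the end, for the whole second after the job is handed in: Both brass rings are at rest inside the bore of the stock tube as one column: each ring's origin within 12 mm of the tube's axis and less than 48 mm above the tube's origin (a ring may lie either face up), each flat to within 0.2 rad; the steel ring is within 30 mm of where it began (z of each of brass_ring_1, brass_ring_2 in the frame of stock_tube below 0.048 m and horizontal distance between each of brass_ring_1, brass_ring_2 and stock_tube below 0.012 m and angle between the z axis of each of brass_ring_1, brass_ring_2 and the z axis of stock_tube, either way round below 0.2 rad and linear speed of each of brass_ring_1, brass_ring_2 below 0.02 m/s and distance of steel_ring from where it was at the start of the episode below 0.03 m); the robot touches nothing.
It fails at once if the steel ring is moved by more than 30 mm (distance of steel_ring from where it was at the start of the episode above 0.03 m).
It also fails if it takes over 56 s, if anything falls off the work surface, if the arm or the gripper's body presses on something with over 40 N, if the wrist force passes 120 N, or if a joint passes its speed limit or range.

## Working session

There is one attempt and no reset: what is moved stays moved. The work goes in short steps, Python scripts to look and compute and a tool call to move; the robot and the scene stay as the last step left them, time stands still between calls to the robot, and variables do not carry over. Pictures are saved under pics/ and viewed, at most 10 in all, crops included, and the job is handed in when it is done.

Besides the shell and the picture viewer there is one more tool, called after "Emit:" by a JSON object that holds its "fn" and its "kwargs". jog_arm: Moves the arm, as the interface text tells. Its arguments: {"type":"object","properties":{"rows":{"type":"array","items":{"type":"array","items":{"type":"number"}}},"jaw":{"type":"number"},"force":{"type":"number"}},"required":["rows"]}

```bash
mkdir -p pics; cat > h.py <<'E'
import numpy as np, cv2
from workcell import env
def snap(name,fn):
    c=env.read_camera(name); cv2.imwrite('pics/'+fn,c['pixels'][:,:,::-1]); np.savez('pics/'+fn+'.npz',**{k:np.array(c[k]) for k in('pixels','mtx','cam_to_world')}); return c
def px2w(c,u,v,z):
    K=np.array(c['mtx']);T=np.array(c['cam_to_world']);d=np.linalg.inv(K)@[u,v,1];d=T[:3,:3]@[d[0],-d[1],-d[2]];o=T[:3,3]
    return o+d*(z-o[2])/d[2]
def w2px(c,p):
    K=np.array(c['mtx']);T=np.array(c['cam_to_world']);q=T[:3,:3].T@(np.array(p)-T[:3,3]);q=K@[q[0],-q[1],-q[2]];return q[:2]/q[2]
E
python3 - <<'E'
from h import *
for n in('top','side'):
    c=snap(n,n+'0.png'); print({k:np.round(v,3).tolist() for k,v in c.items() if k!='pixels'}, c.keys())
print(env.get_state())
E
```

```text
{'mtx': [[443.376, 0.0, 325.262], [0.0, 443.376, 237.997], [0.0, 0.0, 1.0]], 'cam_to_world': [[0.11, 0.972, -0.208, 0.424], [-0.994, 0.107, -0.025, 0.04], [-0.002, 0.209, 0.978, 0.667], [0.0, 0.0, 0.0, 1.0]]} dict_keys(['pixels', 'mtx', 'cam_to_world'])
{'mtx': [[434.718, 0.0, 321.24], [0.0, 434.718, 238.897], [0.0, 0.0, 1.0]], 'cam_to_world': [[-0.935, 0.197, -0.295, 0.333], [-0.354, -0.482, 0.801, 0.683], [0.016, 0.853, 0.521, 0.451], [0.0, 0.0, 0.0, 1.0]]} dict_keys(['pixels', 'mtx', 'cam_to_world'])
{'clock': 0.1, 'joint_pos': array([1.04136951e+00, 3.13939004e-01, 4.50944686e-02, 1.30361009e+00,
       5.26238603e-06, 1.43124301e+00]), 'qvel': array([ 0.00011121, -0.00187286,  0.00195311,  0.00020504, -0.00034038,
        0.00011597]), 'tau': array([ 2.32891158e-03, -4.81727242e+01,  2.99243993e+01,  1.28095597e-02,
       -1.19816714e-04,  1.94109441e-05]), 'tcp_pos': array([0.2182899 , 0.53145802, 0.23049102]), 'orientation': array([-2.74684094e-04,  1.93704417e-01,  9.81059586e-01, -7.82330378e-04]), 'wrist_force': array([-0.33119111, -0.13997164, -0.25318909]), 'ft_torque': array([-0.04689714,  0.00793941,  0.0047399 ]), 'grip_force': 0.0, 'finger_gap': 0.08538202143469047}
```

View pics/top0.png

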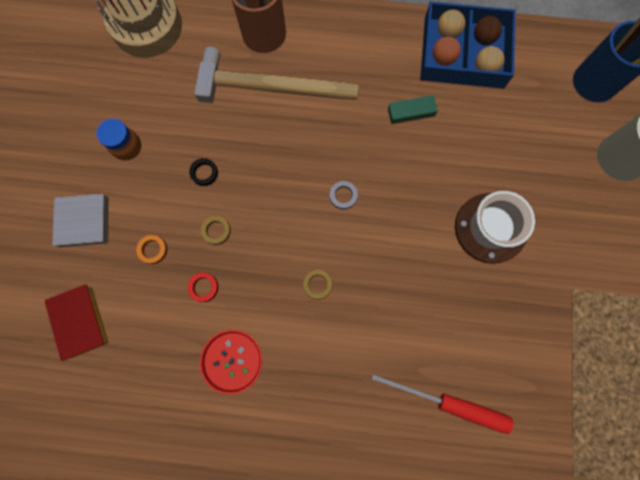

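View pics/side0.png

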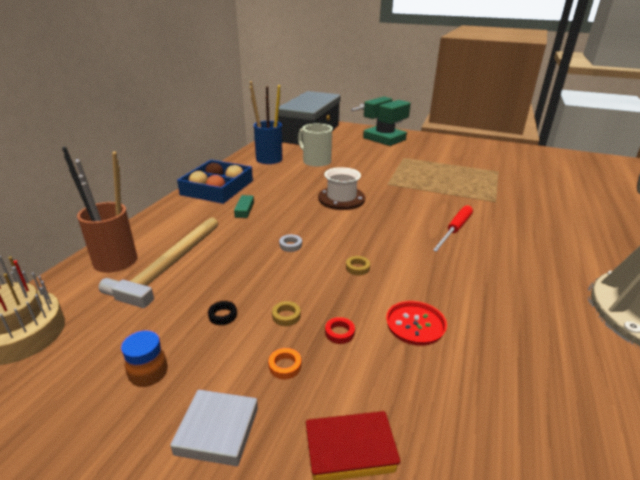

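Ring-like things in the top view: brass (215,230) and (317,284), steel (343,194), black (203,172), orange (151,249), red (203,287). The tube's rim is at about (503,220) and its foot at about (492,228). I choose the two yellow brass rings and check them in a close crop.

```bash
python3 - <<'E'
from h import *
c=dict(np.load('pics/top0.png.npz')); im=c['pixels'][:,:,::-1]
a=cv2.resize(im[150:330,180:380],None,fx=3,fy=3,interpolation=2); b=cv2.resize(im[170:270,440:560],None,fx=2,fy=2)
cv2.imwrite('pics/crop0.png',a)
cv2.imwrite('pics/crop1.png',cv2.resize(im[170:270,440:560],None,fx=5,fy=5,interpolation=2))
hsv=cv2.cvtColor(im,cv2.COLOR_BGR2HSV)
print(hsv[230,203:210].tolist())
for n,u,v,z in(('b1',215,230,.010),('b2',317.5,284,.010),('steel',343.5,194.5,.010),('black',203.5,172,.01),('red',203,287,.01),('orange',151,249,.01),('rim',503.5,219.5,.064),('foot',492,228,.012)):
    print(n,px2w(c,u,v,z).round(4))
E
```

```text
[[21, 144, 136], [20, 146, 131], [20, 150, 109], [19, 152, 79], [15, 152, 79], [12, 137, 108], [12, 134, 122]]
b1 [0.5577 0.2251 0.01  ]
b2 [0.4931 0.0606 0.01  ]
steel [0.6353 0.0363 0.01  ]
black [0.6479 0.2582 0.01  ]
red [0.47   0.2287 0.01  ]
orange [0.518  0.3164 0.01  ]
rim [ 0.6061 -0.1902  0.064 ]
foot [ 0.6066 -0.1931  0.012 ]
```

View pics/crop0.png

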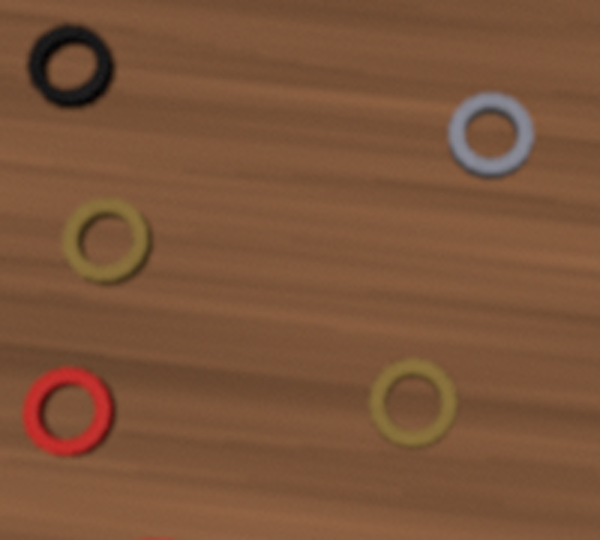

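View pics/crop1.png

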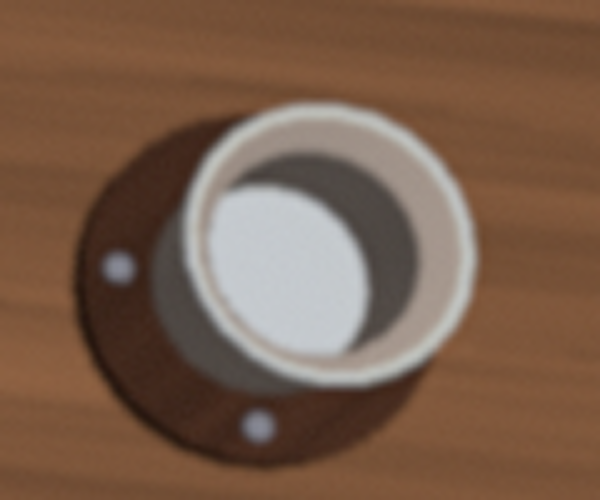

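The crop confirms two yellow brass rings, centred at (215.6,230) and (317.8,284). The tube rim's centre is at (506.2,218.9). I go above brass 1 at (0.558, 0.225).

Emit:
{"fn": "jog_arm", "kwargs": {"rows": [[0.8, -0.7, 0, 0, 0, 0], [1.6, -1.4, 0, 0, 0, 0], [2.4, -2.1, 0, 0, 0, 0], [3.2, -2.9, 0, 0, 0, 0], [4.0, -3.6, 0, 0, 0, 0], [4.8, -4.3, -0.3, 0, 0, 0], [5.6, -5.1, -0.6, 0, 0, 0], [6.4, -5.8, -0.9, 0, 0, 0], [7.2, -6.5, -1.2, 0, 0, 0], [8.0, -7.2, -1.6, 0, 0, 0], [8.475, -7.675, -2, 0, 0, 0], [8.475, -7.675, -2, 0, 0, 0]], "jaw": -1, "force": 40}}

```text
clock: 1.1
tcp_pos: [0.5599, 0.2207, 0.148]
orientation: [-0.001, 0.196, 0.981, -0.001]
wrist_force: [1.1, 0.2, -0.9]
finger_gap: 0.0856
grip_force: 0.0
```

Emit:
{"fn": "jog_arm", "kwargs": {"rows": [[0, 0, 0, 0, 0, 0], [0, 0, 0, 0, 0, 0], [0, 0, 0, 0, 0, 0]]}}

```text
clock: 1.35
tcp_pos: [0.5567, 0.2256, 0.1516]
orientation: [-0.0, 0.193, 0.981, 0.0]
wrist_force: [-0.4, 1.3, -0.3]
finger_gap: 0.0851
grip_force: 0.0
```

```bash
python3 - <<'E'
from h import *
c=snap('wrist','w1.png'); print(env.get_state()['tcp_pos'],w2px(c,[.558,.225,.014]),c['cam_to_world'].round(3))
c=dict(np.load('pics/top0.png.npz'))
for u,v,z in((215.6,230,.014),(317.8,284,.014),(506.2,218.9,.064)):print(px2w(c,u,v,z))
E
```

```text
[0.5567522  0.22604311 0.15199221] [322.99643396 226.86396353] [[ 0.38  -0.889 -0.254  0.492]
 [ 0.925  0.365  0.104  0.252]
 [-0.    -0.275  0.962  0.295]
 [ 0.     0.     0.     1.   ]]
[0.55698964 0.22307281 0.014     ]
[0.49277594 0.06000149 0.014     ]
[ 0.60743096 -0.19393796  0.064     ]
```

View pics/w1.png

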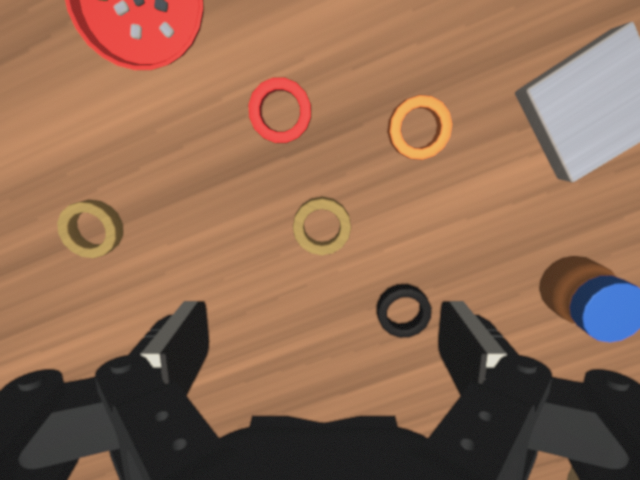

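The wrist view shows brass 1 centred at (322,226). The prediction was (323,227), so the tool is aligned. I descend and grip.

Emit:
{"fn": "jog_arm", "kwargs": {"rows": [[0, 0, -0.6, 0, 0, 0], [0, 0, -1.2, 0, 0, 0], [0, 0, -1.8, 0, 0, 0], [0, 0, -2.4, 0, 0, 0], [0, 0, -2.9, 0, 0, 0], [0, 0, -3.3, 0, 0, 0], [0, 0, -3.5, 0, 0, 0], [0, 0, -3.65, 0, 0, 0], [0, 0, -3.7, 0, 0, 0], [0, 0, -3.7, 0, 0, 0], [0, 0, -3.7, 0, 0, 0], [0, 0, -3.7, 0, 0, 0]]}}

```text
clock: 2.4
tcp_pos: [0.5584, 0.2252, 0.0045]
orientation: [0.001, 0.194, 0.981, 0.0]
wrist_force: [0.2, -0.2, 0.2]
finger_gap: 0.0856
grip_force: 0.0
```

Emit:
{"fn": "jog_arm", "kwargs": {"rows": [[0, 0, 0, 0, 0, 0], [0, 0, 0, 0, 0, 0], [0, 0, 0, 0, 0, 0], [0, 0, 0, 0, 0, 0], [0, 0, 0, 0, 0, 0], [0, 0, 0, 0, 0, 0], [0, 0, 0, 0, 0, 0], [0, 0, 0, 0, 0, 0], [0, 0, 0, 0, 0, 0], [0, 0, 0, 0, 0, 0]], "jaw": 1, "force": 40}}

```text
clock: 3.23
tcp_pos: [0.5579, 0.2249, 0.0039]
orientation: [0.0, 0.194, 0.981, 0.0]
wrist_force: [-1.1, -1.4, 6.3]
finger_gap: 0.0415
grip_force: 40.6
```

Emit:
{"fn": "jog_arm", "kwargs": {"rows": [[0, 0, 0.2, 0, 0, 0], [0, 0, 0.5, 0, 0, 0], [0, 0, 1.0, 0, 0, 0], [0, 0, 1.5, 0, 0, 0], [0, 0, 2.0, 0, 0, 0], [0, 0, 2.5, 0, 0, 0], [0, 0, 2.9, 0, 0, 0], [0, 0, 3.2, 0, 0, 0], [0, 0, 3.2, 0, 0, 0], [0, 0, 3.2, 0, 0, 0]]}}

```text
clock: 4.07
tcp_pos: [0.5578, 0.225, 0.1317]
orientation: [0.001, 0.194, 0.981, 0.0]
wrist_force: [-0.7, 1.0, -1.6]
finger_gap: 0.0411
grip_force: 40.8
```

```bash
python3 - <<'E'
from h import *
c=snap('wrist','w2.png'); s=snap('side','s2.png')
t=env.get_state()['tcp_pos'];print(t,env.get_state()['finger_gap'])
u=w2px(s,t);print(u);x,y=map(int,u)
im=s['pixels'][:,:,::-1]
a=cv2.resize(im[max(0,y-60):y+40,x-60:x+60],(480,400),interpolation=2)
b=cv2.resize(c['pixels'][200:480,160:480,::-1],(320,280))
o=np.zeros((400,800,3),np.uint8);o[:,:480]=a;o[:280,480:]=b;cv2.imwrite('pics/g2.png',o)
print(w2px(c,t))
E
```

```text
[0.55676169 0.22469197 0.13016405] 0.04123223030776437
[283.8681894  244.86571399]
[321.48845442 303.56707937]
```

View pics/g2.png

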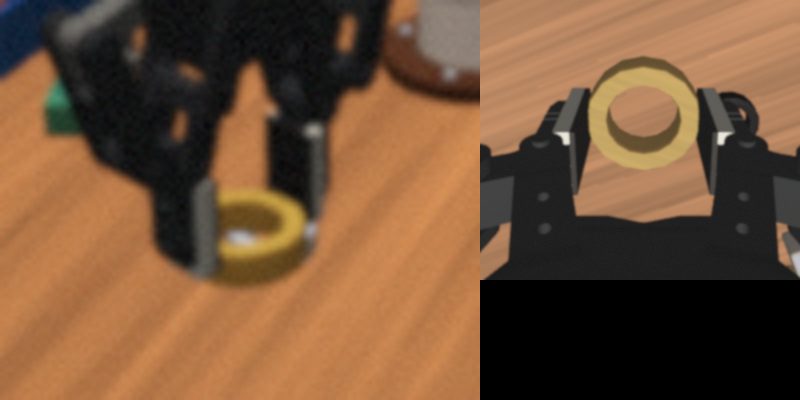

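The ring is held level between the pads, at (245,240) in the side crop. I carry it to above the tube.

Emit:
{"fn": "jog_arm", "kwargs": {"rows": [[0, -0.2, 0.2, 0, 0, 0], [0.1, -0.6, 0.5, 0, 0, 0], [0.2, -1.2, 0.5, 0, 0, 0], [0.3, -1.9, 0.5, 0, 0, 0], [0.35, -2.6, 0.5, 0, 0, 0], [0.4, -3.3, 0.5, 0, 0, 0], [0.5, -4.0, 0.5, 0, 0, 0], [0.6, -4.7, 0.5, 0, 0, 0], [0.65, -5.4, 0.5, 0, 0, 0], [0.7, -6.1, 0.5, 0, 0, 0], [0.8, -6.8, 0.5, 0, 0, 0], [0.9, -7.5, 0.5, 0, 0, 0]]}}

```text
clock: 5.17
tcp_pos: [0.5927, -0.0769, 0.1509]
orientation: [-0.001, 0.194, 0.981, 0.0]
wrist_force: [-0.2, 0.1, -1.1]
finger_gap: 0.0415
grip_force: 40.8
```

Emit:
{"fn": "jog_arm", "kwargs": {"rows": [[0.1, -0.7, 0, 0, 0, 0], [0.15, -1.4, 0, 0, 0, 0], [0.2, -2.0, 0, 0, 0, 0], [0.28, -2.5, 0, 0, 0, 0], [0.325, -2.8, 0, 0, 0, 0], [0.325, -2.975, 0, 0, 0, 0], [0.325, -2.975, 0, 0, 0, 0], [0.325, -2.975, 0, 0, 0, 0], [0.325, -2.975, 0, 0, 0, 0], [0.325, -2.975, 0, 0, 0, 0]]}}

```text
clock: 6.0
tcp_pos: [0.6064, -0.1928, 0.1514]
orientation: [-0.0, 0.193, 0.981, 0.0]
wrist_force: [0.2, 1.0, -1.6]
finger_gap: 0.0413
grip_force: 40.8
```

```bash
python3 - <<'E'
from h import *
c=snap('wrist','w3.png'); print(env.get_state()['tcp_pos'])
for p in((.6074,-.194,.064),(.607,-.193,.012)): print(w2px(c,p))
im=c['pixels'][:,:,::-1].copy()
for R,z in((.0395,.064),(.055,.012)):
  pts=np.array([w2px(c,[.6074+R*np.cos(a),-.194+R*np.sin(a),z]) for a in np.linspace(0,6.3,60)])
  cv2.polylines(im,[pts.round().astype(int)],1,(0,255,0),1)
cv2.imwrite('pics/w3o.png',im)
E
```

```text
[ 0.60650684 -0.19280869  0.15145759]
[321.86779235 246.62747703]
[323.09805824 225.18247873]
```

View pics/w3o.png

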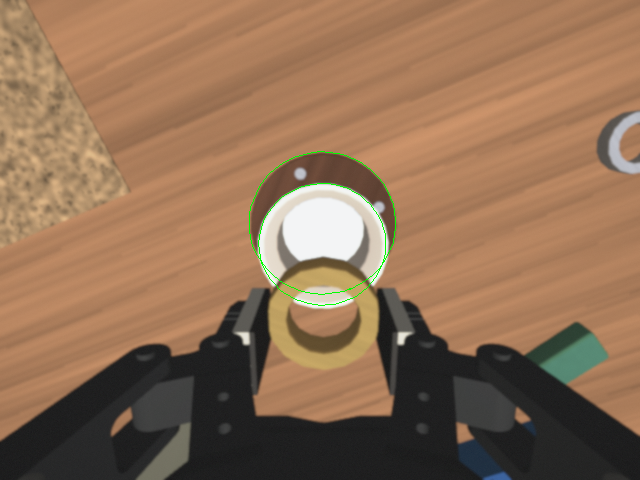

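The tube projection lies on the picture: rim centre (322,246), foot centre (323,225). I lower until the ring's underside is about at the rim, then let go.

Emit:
{"fn": "jog_arm", "kwargs": {"rows": [[0, 0, -0.3, 0, 0, 0], [0, 0, -0.7, 0, 0, 0], [0, 0, -1.1, 0, 0, 0], [0, 0, -1.5, 0, 0, 0], [0, 0, -1.8, 0, 0, 0], [0, 0, -1.95, 0, 0, 0], [0, 0, -2.025, 0, 0, 0], [0, 0, -2.025, 0, 0, 0], [0, 0, -2.025, 0, 0, 0], [0, 0, -2.025, 0, 0, 0], [0, 0, -2.025, 0, 0, 0]]}}

```text
clock: 6.97
tcp_pos: [0.6072, -0.1944, 0.0713]
orientation: [0.001, 0.194, 0.981, -0.0]
wrist_force: [-0.0, 0.0, -0.5]
finger_gap: 0.0412
grip_force: 40.8
```

Emit:
{"fn": "jog_arm", "kwargs": {"rows": [[0, 0, 0, 0, 0, 0], [0, 0, 0, 0, 0, 0], [0, 0, 0, 0, 0, 0], [0, 0, 0, 0, 0, 0], [0, 0, 0, 0, 0, 0], [0, 0, 0, 0, 0, 0], [0, 0, 0, 0, 0, 0], [0, 0, 0, 0, 0, 0]], "jaw": -1}}

```text
clock: 7.63
tcp_pos: [0.6065, -0.1941, 0.0703]
orientation: [-0.0, 0.194, 0.981, 0.0]
wrist_force: [0.1, -0.5, 0.5]
finger_gap: 0.0854
grip_force: 0.0
```

Emit:
{"fn": "jog_arm", "kwargs": {"rows": [[0, 0, 0.4, 0, 0, 0], [0, 0, 1.0, 0, 0, 0], [0, 0, 1.6, 0, 0, 0], [0, 0, 2.025, 0, 0, 0], [0, 0, 2.025, 0, 0, 0], [0, 0, 2.025, 0, 0, 0]]}}

```text
clock: 8.13
tcp_pos: [0.6073, -0.1945, 0.1525]
orientation: [0.001, 0.194, 0.981, -0.0]
wrist_force: [0.1, -0.2, -0.6]
finger_gap: 0.0853
grip_force: 0.0
```

```bash
python3 - <<'E'
from h import *
c=snap('wrist','w4.png'); 
c0=dict(np.load('pics/w1.png.npz'));print(px2w(c0,90,229,.014)) # ring 2 seen earlier
cv2.imwrite('pics/w4c.png',cv2.resize(c['pixels'][140:340,220:430,::-1],None,fx=2,fy=2,interpolation=2))
E
```

```text
[0.4932681  0.06305584 0.014     ]
```

View pics/w4c.png

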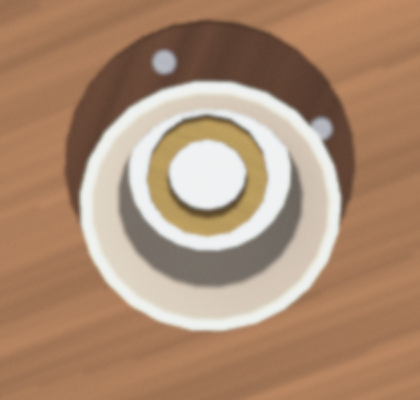

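Brass 1 lies flat and centred on the tube floor, at (207,177) in the crop. Next is brass 2 at (0.493, 0.061).

Emit:
{"fn": "jog_arm", "kwargs": {"rows": [[-0.2, 0.4, 0, 0, 0, 0], [-0.5, 1.1, 0, 0, 0, 0], [-0.8, 1.8, 0, 0, 0, 0], [-1.1, 2.5, 0, 0, 0, 0], [-1.4, 3.2, 0, 0, 0, 0], [-1.7, 3.9, 0, 0, 0, 0], [-2.0, 4.6, 0, 0, 0, 0], [-2.3, 5.2, 0, 0, 0, 0], [-2.6, 5.8, 0, 0, 0, 0], [-2.8, 6.2, 0, 0, 0, 0], [-2.85, 6.375, 0, 0, 0, 0], [-2.85, 6.375, 0, 0, 0, 0]]}}

```text
clock: 9.18
tcp_pos: [0.4912, 0.0621, 0.1502]
orientation: [-0.001, 0.193, 0.981, -0.0]
wrist_force: [0.6, -0.0, 0.0]
finger_gap: 0.0855
grip_force: 0.0
```

Emit:
{"fn": "jog_arm", "kwargs": {"rows": [[0, 0, 0, 0, 0, 0], [0, 0, 0, 0, 0, 0], [0, 0, 0, 0, 0, 0]]}}

```text
clock: 9.43
tcp_pos: [0.4931, 0.0599, 0.151]
orientation: [-0.0, 0.194, 0.981, -0.0]
wrist_force: [-0.2, -0.2, 0.5]
finger_gap: 0.0853
grip_force: 0.0
```

```bash
python3 - <<'E'
from h import *
c=snap('wrist','w5.png'); print(env.get_state()['tcp_pos'],w2px(c,[.493,.061,.014]))
hsv=cv2.cvtColor(c['pixels'],cv2.COLOR_RGB2HSV); m=cv2.inRange(hsv,(18,80,60),(30,255,255)); m[:,:240]=0;m[:,400:]=0;m[:150]=0;m[300:]=0
n,l,st,ce=cv2.connectedComponentsWithStats(m)
for i in range(1,n):
    if st[i,4]>200: print(st[i],ce[i],px2w(c,*ce[i],.014))
E
```

```text
[0.49309114 0.05993172 0.15110475] [324.48366584 224.37617627]
[ 295  196   57   57 1582] [323.02907712 224.09671302] [0.49238848 0.06008103 0.014     ]
```

The wrist camera puts brass 2 at (0.492, 0.060), which is aligned. I descend and grip.

Emit:
{"fn": "jog_arm", "kwargs": {"rows": [[0, 0, -0.6, 0, 0, 0], [0, 0, -1.2, 0, 0, 0], [0, 0, -1.8, 0, 0, 0], [0, 0, -2.4, 0, 0, 0], [0, 0, -2.9, 0, 0, 0], [0, 0, -3.3, 0, 0, 0], [0, 0, -3.5, 0, 0, 0], [0, 0, -3.65, 0, 0, 0], [0, 0, -3.7, 0, 0, 0], [0, 0, -3.7, 0, 0, 0], [0, 0, -3.7, 0, 0, 0], [0, 0, -3.7, 0, 0, 0]]}}

```text
clock: 10.48
tcp_pos: [0.4935, 0.0608, 0.0043]
orientation: [0.001, 0.194, 0.981, 0.0]
wrist_force: [0.7, 0.1, 1.0]
finger_gap: 0.0855
grip_force: 0.0
```

Emit:
{"fn": "jog_arm", "kwargs": {"rows": [[0, 0, 0, 0, 0, 0], [0, 0, 0, 0, 0, 0], [0, 0, 0, 0, 0, 0], [0, 0, 0, 0, 0, 0], [0, 0, 0, 0, 0, 0], [0, 0, 0, 0, 0, 0], [0, 0, 0, 0, 0, 0], [0, 0, 0, 0, 0, 0], [0, 0, 0, 0, 0, 0], [0, 0, 0, 0, 0, 0]], "jaw": 1, "force": 40}}

```text
clock: 11.32
tcp_pos: [0.4928, 0.061, 0.0041]
orientation: [0.0, 0.194, 0.981, 0.0]
wrist_force: [-1.4, -0.8, 5.9]
finger_gap: 0.0419
grip_force: 39.7
```

Emit:
{"fn": "jog_arm", "kwargs": {"rows": [[0, 0, 0.2, 0, 0, 0], [0, 0, 0.5, 0, 0, 0], [0, 0, 1.0, 0, 0, 0], [0, 0, 1.5, 0, 0, 0], [0, 0, 2.0, 0, 0, 0], [0, 0, 2.5, 0, 0, 0], [0, 0, 3.0, 0, 0, 0], [0, 0, 3.4, 0, 0, 0], [0, 0, 3.7, 0, 0, 0], [0, 0, 3.7, 0, 0, 0], [0, 0, 3.7, 0, 0, 0]]}}

```text
clock: 12.23
tcp_pos: [0.4929, 0.0609, 0.1519]
orientation: [0.001, 0.194, 0.981, 0.0]
wrist_force: [-0.4, 0.1, -0.8]
finger_gap: 0.0415
grip_force: 40.7
```

Gripped and lifted as before. I carry it back by the same path, then lower and release.

Emit:
{"fn": "jog_arm", "kwargs": {"rows": [[0.2, -0.4, 0, 0, 0, 0], [0.5, -1.1, 0, 0, 0, 0], [0.8, -1.8, 0, 0, 0, 0], [1.1, -2.5, 0, 0, 0, 0], [1.4, -3.2, 0, 0, 0, 0], [1.7, -3.9, 0, 0, 0, 0], [2.0, -4.6, 0, 0, 0, 0], [2.3, -5.2, 0, 0, 0, 0], [2.6, -5.8, 0, 0, 0, 0], [2.8, -6.2, 0, 0, 0, 0], [2.85, -6.375, 0, 0, 0, 0], [2.85, -6.375, 0, 0, 0, 0]]}}

```text
clock: 13.23
tcp_pos: [0.606, -0.1953, 0.1495]
orientation: [-0.001, 0.195, 0.981, 0.0]
wrist_force: [-0.1, 0.1, -0.7]
finger_gap: 0.0417
grip_force: 40.7
```

Emit:
{"fn": "jog_arm", "kwargs": {"rows": [[0, 0, 0, 0, 0, 0], [0, 0, -0.3, 0, 0, 0], [0, 0, -0.7, 0, 0, 0], [0, 0, -1.1, 0, 0, 0], [0, 0, -1.5, 0, 0, 0], [0, 0, -1.8, 0, 0, 0], [0, 0, -1.95, 0, 0, 0], [0, 0, -2.025, 0, 0, 0], [0, 0, -2.025, 0, 0, 0], [0, 0, -2.025, 0, 0, 0], [0, 0, -2.025, 0, 0, 0], [0, 0, -2.025, 0, 0, 0]]}}

```text
clock: 14.23
tcp_pos: [0.6071, -0.1943, 0.0714]
orientation: [0.001, 0.194, 0.981, -0.0]
wrist_force: [-0.5, -0.6, -1.6]
finger_gap: 0.0412
grip_force: 40.7
```

Emit:
{"fn": "jog_arm", "kwargs": {"rows": [[0, 0, 0, 0, 0, 0], [0, 0, 0, 0, 0, 0], [0, 0, 0, 0, 0, 0], [0, 0, 0, 0, 0, 0], [0, 0, 0, 0, 0, 0], [0, 0, 0, 0, 0, 0], [0, 0, 0, 0, 0, 0], [0, 0, 0, 0, 0, 0]], "jaw": -1}}

```text
clock: 14.9
tcp_pos: [0.6065, -0.1941, 0.0703]
orientation: [-0.0, 0.194, 0.981, 0.0]
wrist_force: [0.2, -0.7, -0.4]
finger_gap: 0.0853
grip_force: 0.0
```

Emit:
{"fn": "jog_arm", "kwargs": {"rows": [[0, 0, 0.4, 0, 0, 0], [0, 0, 1.0, 0, 0, 0], [0, 0, 1.6, 0, 0, 0], [0, 0, 2.025, 0, 0, 0], [0, 0, 2.025, 0, 0, 0], [0, 0, 2.025, 0, 0, 0], [0, 0, 2.025, 0, 0, 0]]}}

```text
clock: 15.48
tcp_pos: [0.6061, -0.1939, 0.1504]
orientation: [-0.001, 0.194, 0.981, 0.0]
wrist_force: [0.1, -0.3, -0.6]
finger_gap: 0.0852
grip_force: 0.0
```

```bash
python3 - <<'E'
from h import *
c=snap('wrist','w6.png'); print(w2px(c,[.607,-.194,.044])-[220,140])
cv2.imwrite('pics/w6c.png',cv2.resize(c['pixels'][140:340,220:430,::-1],None,fx=2,fy=2,interpolation=2))
E
```

```text
[103.51276916  97.59616114]
```

View pics/w6c.png

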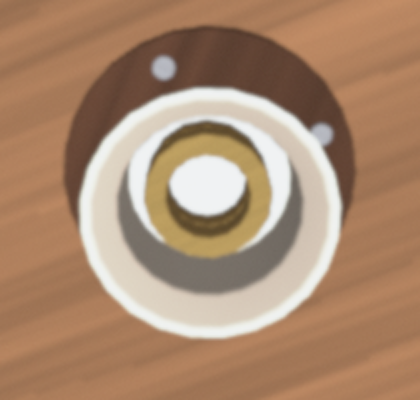

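Both rings are stacked flat and centred in the bore, with the upper one at (208,195) in the crop. The gripper is clear, so I hand in.

```bash
python3 -c "
from workcell import env
print(env.hand_in())"
```

```text
the job is handed in; nothing more can be done
None
```

Both brass rings lie flat, stacked as one column in the stock tube; the steel ring was not touched, and the job was handed in at about 15.5 s of the 56 s allowed.

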